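Close a batch of capsules on the manual capsule filler

TASK

Close the batch of capsules: lift the clear closing plate with the red caps by its black grip, set it level over the two guide posts of the capsule filler, and press it down against the sprung bed until it sits fully home on the brass stop screws, firmly but without leaning on it with all your might. Keep it pressed home for two seconds so that the capsules lock, and finish while still holding it down there; leave the jar, the cup and the vial standing where they are.

Things in the scene. Friction and masses are not known exactly. Their poses are not given: they have to be found in the camera images.
- closing_plate: Loose clear plastic plate, 92 (x) by 176 (y) by 12 mm, full of red caps, black grip on top; 0.26 to 0.39 kg, starts flat on the worktop. Origin: centre of its flat underside; z up, y along its length and grip. Through holes of 14 mm diameter at y = +75 and -75 mm (x = 0); fits either way round. A steel strip 22 by 104 mm under the grip rises to 15 mm above the underside.
- plate_grip (a point): The point to grip, in the middle of the plate's black grip, 42 mm above the plate's underside. The grip is a block 18 mm thick (plate x), 80 mm long (plate y), from 24 to 56 mm above the underside; take it across its 18 mm from above.
- capsule_filler: Fixed to the worktop: grey base 116 (x) by 196 (y) by 20 mm. Origin: centre of its underside; z up, y along its length. Steel guide posts, 10 mm diameter, bullet-nosed, at y = +75 and -75 mm (x = 0), tops 75 mm up. Brass stop screws at x = +-36, y = +-75 mm, tops 40 mm up: hard stop for the plate's underside. Between them the sprung white bed with yellow capsule bodies.
- filler_axis (a point): Centre of the bed's top face when the spring is relaxed, 50 mm above the worktop; the plate's underside first meets the bed here. It is fixed to the base and does not follow the bed.
- bed (a joint): How far the sprung bed (88 by 118 mm) is pressed down, m: 0 relaxed, 0.010 when the plate sits on the stop screws. The spring pushes back with 6 N at first touch and 14 N at the stops; the plate's own weight does not push it down.
- cabinet_front (a point): Middle of the top front edge of the fixed grey drawer cabinet that stands behind the work, between plate and filler: 201 mm tall, 272 mm wide in world y, fronts within 30 mm behind this point. To its right, 20 mm farther back, stands a grey steel box 171 mm tall. Carry the plate over them or in front.
- pill_jar: Bystander: orange tablet jar with white cap, 47 mm diameter, 76 mm tall, standing on the worktop; origin at the centre of its underside.
- medicine_cup: Bystander: small clear medicine cup, 39 mm across, 37 mm tall, standing on the worktop; origin at the centre of its underside.
- red_vial: Bystander: glass vial with red cap, 27 mm diameter, 60 mm tall, standing on the worktop; origin at the centre of its underside.

How it is judged:
On the way, in this order (a step that is already met when the one before it is completed fails the run):
1. the closing plate is lifted off the worktop in the gripper (height (world z) of closing_plate above 0.03 m and contact force between the fingers and closing_plate above 2 N), for 0.1 s.
2. the plate, threaded on both guide posts, is pressed home on the stop screws and kept there for 1.5 s (value of joint bed above 0.009 m and horizontal distance between closing_plate and capsule_filler below 0.004 m and angle between the y axis of closing_plate and the y axis of capsule_filler, either way round below 0.06 rad), for 1.5 s.
At the end, for the whole second after the job is handed in: The plate is over both posts (centred within 4 mm, in line within 0.06 rad, level within 0.03 rad), within 1.5 mm of the stop screws, bed down 9 mm or more, at rest, the gripper still holding it down with 10 to 90 N on the filler; jar, cup and vial stand within 30 mm of their starts (all of step 2 and z of closing_plate in the frame of capsule_filler below 0.0415 m and angle between closing_plate's own z axis and vertical below 0.03 rad and linear speed of closing_plate below 0.01 m/s and contact force between the fingers and closing_plate above 5 N and contact force between closing_plate and capsule_filler between 10 and 90 N and angle between each of pill_jar, medicine_cup, red_vial's own z axis and vertical below 0.2 rad and distance of each of pill_jar, medicine_cup, red_vial from where it was at the start of the episode below 0.03 m); the arm keeps its last pose, push and grip.
It fails at once if a bystander is knocked over or pushed away (angle between any of pill_jar, medicine_cup, red_vial's own z axis and vertical above 0.5 rad or distance of any of pill_jar, medicine_cup, red_vial from where it was at the start of the episode above 0.03 m).
It also fails if it takes over 48 s, if anything falls off the work surface, if the arm or the gripper's body presses on something with over 40 N, if the wrist force passes 120 N, or if a joint passes its speed limit or range.

ROBOT

A 6-joint arm with a two-finger parallel gripper is mounted at the origin on a cart in front of the work surface, level with it; the furniture and walls round the work are solid. World frame = base frame: x ahead of the robot, y to its left, z up, the work surface at z = 0. Lengths are in m, angles in rad, forces in N, time in s.
With the tool pointing down it reaches from about 0.3 to 1 m from the base axis. Payload 5.1 kg.
Tool frame: the origin (TCP) lies on the centre line of the jaws, within the pads' length; the fingertips stand 19 mm ahead of it and the grasp point (between the pads) is the TCP; z points along the fingers, y is the line along which they close (so a half turn about z gives the same grasp; the last joint's range is limited). The gripper opens to 95 mm and grips with 3 to 60 N. Pads are 20 mm wide; open, the fingers measure 119 mm over their backs; the gripper's body (75 mm by 180 mm) begins 59 mm behind the grasp point.
Start: joints at [-1.242, 0.124, 1.65, -0, 1.367, -0.083], TCP at [0.26, -0.596, 0.234] pointing down, gripper open.
Joint ranges: [-2.61, 2.61], [-1.02, 2.33], [0.03, 2.71], [-1.35, 4.49], [0.32, 2.68], [-2.91, 2.91]. Speed limits (rad/s): [2.57, 2.57, 3.14, 3.14, 3.14, 3.14].

INTERFACE

Orientations are given as a unit quaternion [w, x, y, z].
In Python, from workcell import arm, eyes, ticket, spotter gives the robot as it stands.
- The arm moves only by the tool play_rows, never from a script. Its arguments are lists of equal length, an entry for each row: "travel": the shift along the tool's x, y, z in mm, a list of three; "twist": the turn about the tool's z in degrees. A call has 1 to 12 rows; each row shifts and turns the commanded pose from where the row before left it, along the tool's axes as they then stand; what a row does not reach is not made up. A row lasts 1/10 s, in which the tool goes at most 50 mm and 8.59 degrees, less where a joint would pass 70% of its speed; a pose out of reach is approached as far as the arm can. A call with a gripper value outside its range is refused whole. "grip" is the opening in per cent of the stroke, from 0 (shut) to 100 (fully open), set as the call begins (left out, the last holds). The fingers move at their own pace and stop on an object; the grip force is fixed at half the most. Time passes only in rows, so rows that do not move let the fingers close. It gives the time, the measured TCP pose, the force, the opening and the grip force at its end, in the units of the state.
- arm.get_obs(): the state, without advancing time (a new reading comes with each control period).
- eyes.capture(name): name is "scene" or "top"; returns the picture (384x512x3 uint8, blue, green, red); there is no depth.
- eyes.camera_info(name): a dict with "intrinsics" (3x3 intrinsics, pixels), "R" (3x3) and "t" (3): a world point X has camera coordinates R X + t. Camera axes: x right, y down, z forward; pixel columns grow to the right and rows downward; lengths in m; the calibration is good to about 2 mm. A picture is of the moment at which its call begins. camera_info takes no time and is no camera call.
- ticket.sign_off(): hands the job in; it is judged then, once.
Trained networks look in the newest picture that a camera, given by its name, has taken for a name from the list of things; names that differ only in an ending like _2 or _b are one class to them, and where a whole thing is asked for, a point or a joint stands for the part that bears it (a point fixed in the world has none). Each returns a list of dicts, best first, with "p" (0 to 1); they miss things now and then, are a little off and sometimes report something else, mostly with a low value. They report only what shows in the picture. A call takes as long as a camera call.
- spotter.find_in(target, camera): "extent" ([left, top, right, bottom] as shares, 0 to 1, of the picture: columns of its width, rows of its height, round what is visible of it).
- spotter.spot_point(target, camera): "centre" ([column, row] as shares, 0 to 1, of the picture: columns of its width, rows of its height: a listed point, or the origin of a listed thing).
The state is a dict: "clock": time; "joint_positions": joint angles; "joint_vel": joint speeds; "joint_torque": joint torques, N m; "tcp_pos": TCP position; "orientation": TCP orientation; "force": force on the tool from outside, world axes, zero at the start; "torque": the same for the moment, N m; "width": opening from 0.0 (shut) to 1.0 (fully open); "gripper_force": force on a finger pad.
Only numpy, scipy, OpenCV 4.12 (cv2) and the standard library are available. Lean on these libraries where they do the work, as an engineer would, in place of code of your own. Each camera call takes 0.05 s, during which the arm holds its last target. There are 200 camera calls.

## Working session

There is one attempt and no reset: what is moved stays moved. The work goes in short steps, Python scripts to look and compute and a tool call to move; the robot and the scene stay as the last step left them, time stands still between calls to the robot, and variables do not carry over. Pictures are saved under pics/ and viewed, at most 10 in all, crops included, and the job is handed in when it is done.

Besides the shell and the picture viewer there is one more tool, called after "Call:" as name(argument=value, ...) on one line, values as JSON. play_rows: Moves the arm, as the interface text tells. Its arguments: {"type":"object","properties":{"travel":{"type":"array","items":{"type":"array","items":{"type":"number"}}},"twist":{"type":"array","items":{"type":"number"}},"grip":{"type":"number"}},"required":["travel","twist"]}

```bash
mkdir -p pics; cat > h.py <<'E'
from workcell import arm, eyes, ticket, spotter
import numpy as np, cv2
def cam(n):
    c=eyes.camera_info(n); return np.array(c["intrinsics"]),np.array(c["R"]),np.array(c["t"])
def ray(n,px,z):
    K,R,t=cam(n); d=R.T@np.linalg.solve(K,[px[0],px[1],1]); o=-R.T@t
    return o+d*(z-o[2])/d[2]
def proj(n,X):
    K,R,t=cam(n); p=K@(R@np.array(X)+t); return p[:2]/p[2]
E
python3 - <<'E'
from h import *
for n in("scene","top"):
    im=eyes.capture(n); cv2.imwrite(f"pics/{n}0.png",im)
    K,R,t=cam(n); print(n,"pos",(-R.T@t).round(3),"fwd",R[2].round(2),"f",K[0,0])
    for k,z in(("closing_plate",0),("plate_grip",.042),("capsule_filler",0),("filler_axis",.05),("cabinet_front",.201),("pill_jar",0),("medicine_cup",0),("red_vial",0)):
        r=spotter.spot_point(k,n)
        for d in r[:2]:
            px=np.array(d["centre"])*[512,384]; print(k,round(d["p"],2),px.round(1),ray(n,px,z).round(4))
o=arm.get_obs(); print(o)
E
```

```text
scene pos [-0.019  0.594  0.592] fwd [ 0.52 -0.71 -0.47] f 348.01404698442406
closing_plate 0.73 [304.1 223.9] [ 0.4041 -0.2183  0.    ]
plate_grip 0.56 [303.5 209.1] [ 0.4165 -0.2329  0.042 ]
capsule_filler 0.7 [166.2 327.1] [0.4477 0.2947 0.    ]
filler_axis 0.77 [167.  312.6] [0.4351 0.2946 0.05  ]
filler_axis 0.18 [302.5 211.2] [ 0.4066 -0.2082  0.05  ]
cabinet_front 0.85 [249.  174.3] [ 0.4995 -0.0707  0.201 ]
cabinet_front 0.19 [303.1 210.7] [0.288  0.0126 0.201 ]
pill_jar 0.56 [323.9 186.4] [ 0.469  -0.4846  0.    ]
medicine_cup 0.73 [240.8 264. ] [0.446  0.0438 0.    ]
medicine_cup 0.29 [307.  223.3] [ 0.3983 -0.2265  0.    ]
red_vial 0.65 [267.9 266.2] [0.3828 0.0105 0.    ]
top pos [ 0.239 -0.095  1.51 ] fwd [ 0.16  0.   -0.99] f 428.7294655144375
closing_plate 0.68 [297.7 210.5] [ 0.4093 -0.2185  0.    ]
plate_grip 0.6 [294.7 207.5] [ 0.4151 -0.2051  0.042 ]
capsule_filler 0.92 [149.8 205. ] [0.438 0.306 0.   ]
filler_axis 0.82 [147.6 197.8] [0.4567 0.3009 0.05  ]
cabinet_front 0.97 [250.9 177.1] [ 0.4936 -0.0597  0.201 ]
pill_jar 0.63 [367.5 195.5] [ 0.4587 -0.4685  0.   
[... 172 characters left out ...]
 0.9, 'joint_positions': array([-1.24161935e+00,  1.23790958e-01,  1.65030921e+00, -3.64097264e-05,
        1.36750665e+00, -8.26026433e-02]), 'joint_vel': array([ 0.00104815, -0.0011041 ,  0.00123404, -0.00115353,  0.00071263,
       -0.00026725]), 'joint_torque': array([ 2.66129966e-03, -4.17572916e+01, -3.60234118e+01,  7.76467798e-02,
        4.28340293e-02, -1.17997575e-05]), 'tcp_pos': array([ 0.26011337, -0.59566519,  0.23365662]), 'orientation': array([-4.83661673e-06,  9.78878709e-01,  2.04441856e-01, -1.85656587e-05]), 'force': array([ 0.8908904 , -0.48751053, -0.56998904]), 'torque': array([-0.02958621, -0.0699748 ,  0.06111266]), 'gripper_force': 0.0, 'width': 0.9984308713656052}
```

```bash
python3 - <<'E'
import cv2
a=cv2.imread("pics/top0.png")[150:270,90:390]; cv2.imwrite("pics/top0c.png",cv2.resize(a,(800,320),interpolation=cv2.INTER_CUBIC))
a=cv2.imread("pics/scene0.png"); cv2.imwrite("pics/scene0c.png",cv2.resize(a,(800,600),interpolation=cv2.INTER_CUBIC))
E
```

```text
(no output)
```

View pics/top0c.png

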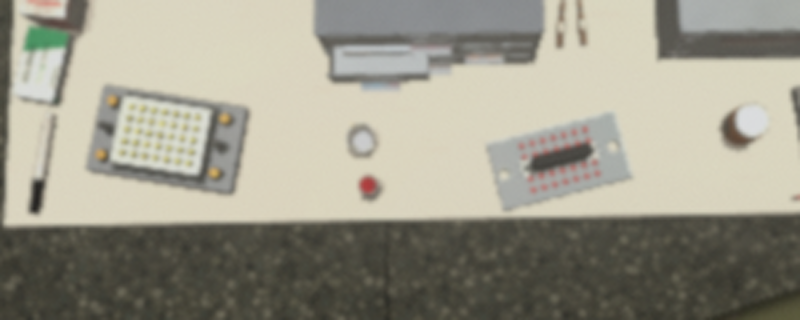

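View pics/scene0c.png

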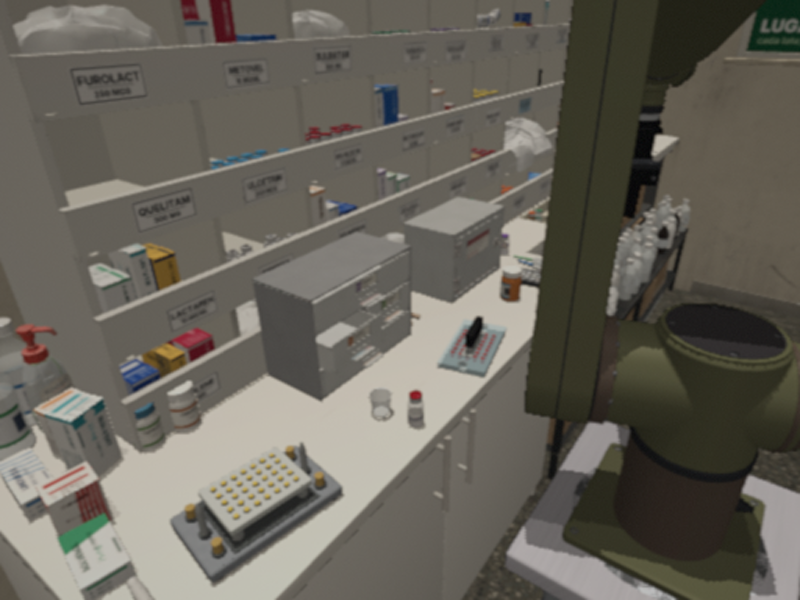

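Top picture: the plate is at crop (560,160) with its black grip tilted, the filler at (168,138) with four brass screws, and the cup (362,140) and vial (369,186) between them. The networks' points agree with this. Next I refine the yaw and centres by colour segmentation.

```bash
python3 - <<'E'
from h import *
from scipy.optimize import least_squares
im=cv2.imread("pics/top0.png"); sc=cv2.imread("pics/scene0.png")
def blobs(n,im,roi,lo,hi,amin=4):
    x0,y0,x1,y1=roi; S=cv2.resize(im[y0:y1,x0:x1],None,fx=4,fy=4,interpolation=cv2.INTER_CUBIC)
    m=cv2.inRange(cv2.cvtColor(S,cv2.COLOR_BGR2HSV),lo,hi)
    k,_,st,c=cv2.connectedComponentsWithStats(m)
    return [( ((c[i]+.5)/4-.5+[x0,y0]).round(1),st[i,4]//16) for i in range(1,k) if st[i,4]>=amin*16]
b=[]
for n,i,roi in(("top",im,(115,175,190,230)),("scene",sc,(105,275,225,370))):
    r=blobs(n,i,roi,(8,110,90),(24,255,255),3); print("brass",n)
    for p,a in r: print(p,a,ray(n,p,.04).round(4))
print("grip")
for n,i,roi in(("top",im,(270,190,330,232)),("scene",sc,(280,195,330,245))):
    for p,a in blobs(n,i,roi,(0,0,0),(180,255,75),5): print(n,p,a,ray(n,p,.056).round(4),ray(n,p,.04).round(4))
# plate outline in top
S=cv2.resize(im[185:235,265:335],None,fx=4,fy=4,interpolation=cv2.INTER_CUBIC)
h=cv2.cvtColor(S,cv2.COLOR_BGR2LAB).astype(int)
m=((h[...,2]<131)).astype(np.uint8)
m=cv2.morphologyEx(m,cv2.MORPH_OPEN,np.ones((7,7),np.uint8))
c=max(cv2.findContours(m,0,2)[0],key=cv2.contourArea)
R=cv2.boxPoints(cv2.minAreaRect(c))
W=np.array([ray("top",(q+.5)/4-.5+[265,185],.010) for q in R]); print(W.round(4),W.mean(0).round(4))
d=np.diff(W,axis=0); print(np.linalg.norm(d,axis=1),np.degrees(np.arctan2(d[:,1],d[:,0])))
cv2.imwrite("pics/m.png",np.hstack([S,cv2.cvtColor(m*255,8)]))
E
```

```text
brass top
[132.  187.4] 5 [0.4957 0.3589 0.04  ]
[173.9 194.2] 6 [0.4692 0.2126 0.04  ]
[127.7 207.6] 6 [0.4251 0.3716 0.04  ]
[170.  214.6] 6 [0.3983 0.2249 0.04  ]
brass scene
[185.  288.4] 18 [0.4648 0.2184 0.04  ]
[175.1 301.9] 3 [0.4522 0.2591 0.04  ]
[185.1 301.9] 3 [0.4347 0.2468 0.04  ]
[203.8 305.8] 27 [0.3942 0.2319 0.04  ]
[149.1 305.1] 3 [0.4906 0.297  0.04  ]
[159.1 305.3] 3 [0.4727 0.2852 0.04  ]
[169.  305.4] 3 [0.4553 0.2733 0.04  ]
[179.  305.7] 3 [0.4373 0.2617 0.04  ]
[189.1 305.8] 3 [0.4196 0.2497 0.04  ]
[142.7 308.9] 3 [0.493  0.3116 0.04  ]
[152.8 309.1] 3 [0.4752 0.2997 0.04  ]
[162.9 309.2] 3 [0.4576 0.2878 0.04  ]
[173.  309.5] 3 [0.4397 0.2762 0.04  ]
[183.  309.5] 3 [0.4226 0.2642 0.04  ]
[136.  312.8] 3 [0.4957 0.3263 0.04  ]
[146.2 313. ] 3 [0.4779 0.3145 0.04  ]
[156.4 313.1] 3 [0.4604 0.3025 0.04  ]
[166.7 313.3] 4 [0.4426 0.2907 0.04  ]
[177.  313.5] 3 [0.4247 0.2788 0.04  ]
[139.6 316.9] 3 [0.4805 0.3289 0.04  ]
[149.9 317. ] 3 [0.4631 0.3169 0.04  ]
[160.3 317.3] 3 [0.4451 0.3053 0.04  ]
[170.7 317.4] 4 [0.4275 0.2933 0.04  ]
[143.2 321.1] 4 [0.4656 0.3315 0.04  ]
[153.7 321.3] 4 [0.4479 0.3197 0.04  ]
[164.3 321.5] 4 [0.43   0.3078 0.04  ]
[121.1 326.2] 28 [0.4911 0.3649 0.04  ]
[146.9 325.6] 4 [0.4503 0.3345 0.04  ]
[157.5 325.7] 4 [0.4329 0.3226 0.04  ]
[150.8 329.9] 4 [0.4356 0.3368 0.04  ]
[138.2 348.1] 37 [0.4213 0.3772 0.04  ]
grip
top [299.7 209.2] 62 [ 0.4074 -0.2209  0.056 ] [ 0.4092 -0.2223  0.04  ]
scene [302.8 213.7] 148 [ 0.3941 -0.1874  0.056 ] [ 0.4064 -0.2107  0.04  ]
[[ 0.4302 -0.1284  0.01  ]
 [ 0.4417 -0.1667  0.01  ]
 [ 0.3595 -0.1904  0.01  ]
 [ 0.3481 -0.1525  0.01  ]] [ 0.3949 -0.1595  0.01  ]
[0.03996677 0.08557345 0.03962113] [ -73.23964475 -163.87739635  106.61541746]
```

View pics/m.png

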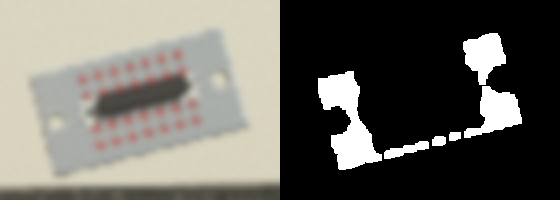

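Enlarged top crop: the plate shows with holes at (56,122) and (218,79), and the grip between them. The colour mask is too patchy, so I'll use the holes. I also check the cabinet edge for gripper-body clearance.

```bash
python3 - <<'E'
from h import *
f=lambda u,v:((u+.5)/4-.5+265,(v+.5)/4-.5+185)
a,b=f(56,122),f(218,79)
A,B=ray("top",a,.006),ray("top",b,.006); d=A-B
print("holes",A.round(4),B.round(4),"len",np.linalg.norm(d),"mid",((A+B)/2).round(4),"yang",np.degrees(np.arctan2(d[1],d[0])))
for n,p,z in(("cab L",(318,302),.201),("cab R",(410,237),.201),("cab R bottom",(410,328),0),("cab L bottom",(320,389),0),("box near bottom",(452,297),0),("bottle",(150,445),0)):
    print(n,ray("scene",np.array(p)/1.5625,z).round(3))
for n,p,z in(("cab L",(315,37),.201),("cab R",(543,37),.201),("cab bL",(333,82),0),("cab bR",(538,62),0)):
    print("top",n,ray("top",np.array(p)/2.667+[90,150],z).round(3))
E
```

```text
holes [ 0.3935 -0.1505  0.006 ] [ 0.4291 -0.2944  0.006 ] len 0.14830969033810043 mid [ 0.4113 -0.2224  0.006 ] yang 103.90437895737755
cab L [0.524 0.077 0.201]
cab R [ 0.565 -0.225  0.201]
cab R bottom [ 0.559 -0.214  0.   ]
cab L bottom [0.569 0.051 0.   ]
box near bottom [ 0.56  -0.386  0.   ]
bottle [0.688 0.307 0.   ]
top cab L [0.538 0.073 0.201]
top cab R [ 0.533 -0.194  0.201]
top cab bL [0.522 0.075 0.   ]
top cab bR [ 0.544 -0.201  0.   ]
```

Call:
play_rows(travel=[[20, 0, 0], [40, 0, 0], [40, 0, 0], [40, 0, 0], [40, 0, 0], [40, 0, 0], [30, 0, 0], [10, 0, 0], [0, 0, 0]], twist=[0, 0, 0, 0, 0, 0, 0, 0, 0], grip=100)

```text
clock: 1.8
tcp_pos: [0.4993, -0.491, 0.2334]
orientation: [-0.0, 0.979, 0.205, -0.0]
force: [-1.6, 0.1, 0.5]
width: 0.998
gripper_force: 0.0
```

Call:
play_rows(travel=[[6, -40, 0], [20, -50, 0], [0, -50, 0], [0, -50, 0], [0, -50, 0], [0, -42, 0], [0, 0, 0], [0, 0, 0], [0, 0, 0], [0, 0, 0], [0, 0, 0]], twist=[0, 0, 0, 0, 0, 0, -8, -8, -8, -8, -8])

```text
clock: 2.9
tcp_pos: [0.4084, -0.2276, 0.2338]
orientation: [0.0, 0.849, 0.529, -0.0]
force: [-0.2, 0.3, 0.5]
width: 0.997
gripper_force: 0.0
```

Call:
play_rows(travel=[[0, 0, 20], [0, 0, 20], [0, 0, 20], [0, 0, 20], [0, 0, 10], [0, 0, 0], [0, 0, 0]], twist=[-8, -8, -8, -8, -8.3, 0, 0])

```text
clock: 3.6
tcp_pos: [0.409, -0.2274, 0.144]
orientation: [0.0, 0.618, 0.786, -0.0]
force: [0.7, -0.6, -0.0]
width: 1.001
gripper_force: 0.0
```

```bash
python3 - <<'E'
from h import *
o=arm.get_obs(); print(o["tcp_pos"],o["orientation"],o["joint_positions"])
im=eyes.capture("scene"); s=np.array(proj("scene",o["tcp_pos"])); print(s, proj("scene",[.4105,-.222,.042]))
t=eyes.capture("top")
a=cv2.resize(im[120:270,230:380],(600,600),interpolation=cv2.INTER_CUBIC)
cv2.imwrite("pics/s1.png",a)
E
```

```text
[ 0.40895477 -0.22737059  0.1440154 ] [ 1.80063395e-04  6.18116440e-01  7.86086520e-01 -1.35055788e-04] [-6.22058225e-01 -2.17602205e-01  2.13428757e+00 -3.03819893e-04
  1.22455949e+00 -8.60062825e-01]
[306.49725568 180.63125794] [303.48239288 211.15455284]
```

View pics/s1.png

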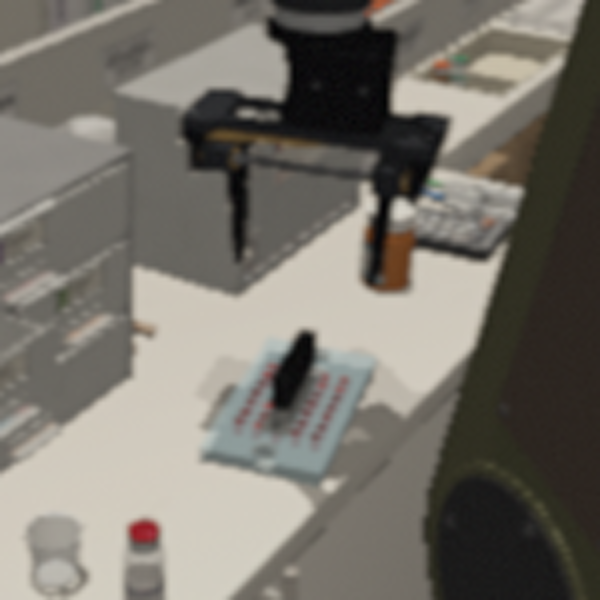

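The jaws straddle the black grip (crop (295,370)), with a finger on each side and the cabinet clear.

Call:
play_rows(travel=[[5, 3, 10], [0, 0, 25], [0, 0, 25], [0, 0, 20], [0, 0, 14], [0, 0, 8], [0, 0, 0], [0, 0, 0]], twist=[0, 0, 0, 0, 0, 0, 0, 0])

```text
clock: 4.5
tcp_pos: [0.4117, -0.2213, 0.0423]
orientation: [0.001, 0.616, 0.787, 0.0]
force: [-0.4, 0.1, 0.9]
width: 1.002
gripper_force: 0.0
```

Call:
play_rows(travel=[[0, 0, 0], [0, 0, 0], [0, 0, 0], [0, 0, 0], [0, 0, 0], [0, 0, 0], [0, 0, 0], [0, 0, 0], [0, 0, 0], [0, 0, 0]], twist=[0, 0, 0, 0, 0, 0, 0, 0, 0, 0], grip=0)

```text
clock: 5.5
tcp_pos: [0.4112, -0.221, 0.0416]
orientation: [-0.0, 0.616, 0.787, -0.0]
force: [-0.5, -0.7, 0.6]
width: 0.217
gripper_force: 0.0
```

Call:
play_rows(travel=[[0, 0, 0], [0, 0, 0], [0, 0, 0], [0, 0, 0], [0, 0, -10], [0, 0, -20], [0, 0, -30], [0, 0, -30], [0, 0, -30], [0, 0, -20], [0, 0, 0], [0, 0, 0]], twist=[0, 0, 0, 0, 0, 0, 0, 0, 0, 0, 0, 0])

```text
clock: 6.7
tcp_pos: [0.4108, -0.2208, 0.1813]
orientation: [-0.0, 0.616, 0.787, -0.0]
force: [-0.1, 0.7, -3.5]
width: 0.189
gripper_force: 30.0
```

Call:
play_rows(travel=[[20, 6, 0], [45, 14.5, 0], [45, 14.5, 0], [45, 14.5, 0], [45, 14.5, 0], [45, 14.5, 0], [45, 14.5, 0], [45, 14.5, 0], [45, 14.5, 0], [45, 14.5, 0], [45, 14.5, 0], [20, 6, 0]], twist=[0, 0, 0, 0, 0, 0, 0, 0, 0, 0, 0, 0])

```text
clock: 7.9
tcp_pos: [0.4443, 0.2951, 0.1789]
orientation: [-0.001, 0.615, 0.788, -0.002]
force: [-0.3, -0.2, -2.1]
width: 0.19
gripper_force: 30.0
```

Call:
play_rows(travel=[[0, 0, 0], [0, 0, 0], [0, 0, 0], [0, 0, 10], [0, 0, 20], [0, 0, 10], [0, 0, 0], [0, 0, 0], [0, 0, 0]], twist=[5, 7, 7, 5.1, 0, 0, 0, 0, 0])

```text
clock: 8.8
tcp_pos: [0.4464, 0.2925, 0.1423]
orientation: [0.0, 0.767, 0.641, 0.001]
force: [-0.5, -0.9, -2.1]
width: 0.192
gripper_force: 30.0
```

```bash
python3 - <<'E'
from h import *
o=arm.get_obs(); print(o["tcp_pos"],o["orientation"],o["force"],o["width"]); q=o["orientation"]; print("yaw",2*np.degrees(np.arctan2(q[2],q[1])))
for n in("scene","top"):
    im=eyes.capture(n); cv2.imwrite(f"pics/{n}2.png",im)
s=cv2.imread("pics/scene2.png")[200:370,80:280]; cv2.imwrite("pics/s2.png",cv2.resize(s,(700,595),interpolation=cv2.INTER_CUBIC))
s=cv2.imread("pics/top2.png")[150:250,80:220]; cv2.imwrite("pics/t2.png",cv2.resize(s,(784,560),interpolation=cv2.INTER_CUBIC))
E
```

```text
[0.44635925 0.29252909 0.14234496] [1.14767795e-04 7.67190173e-01 6.41419474e-01 5.31882596e-04] [-0.45721453 -0.90316884 -2.13568988] 0.191804253792619
yaw 79.79550963164058
```

View pics/s2.png

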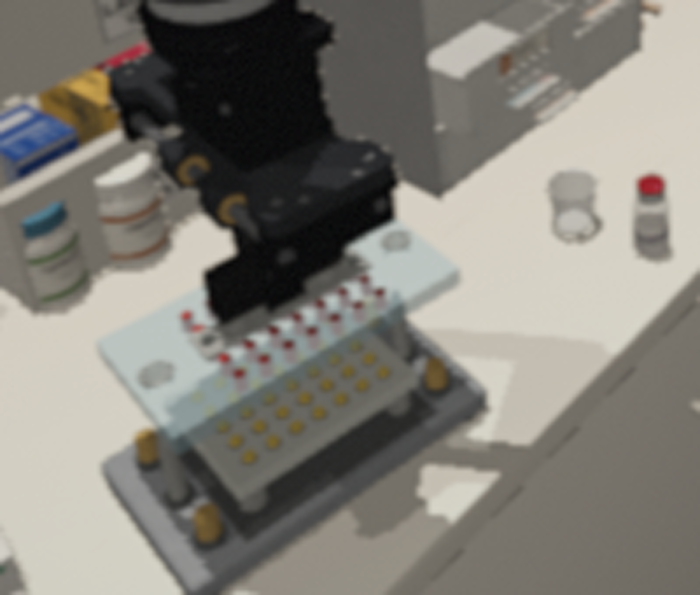

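View pics/t2.png

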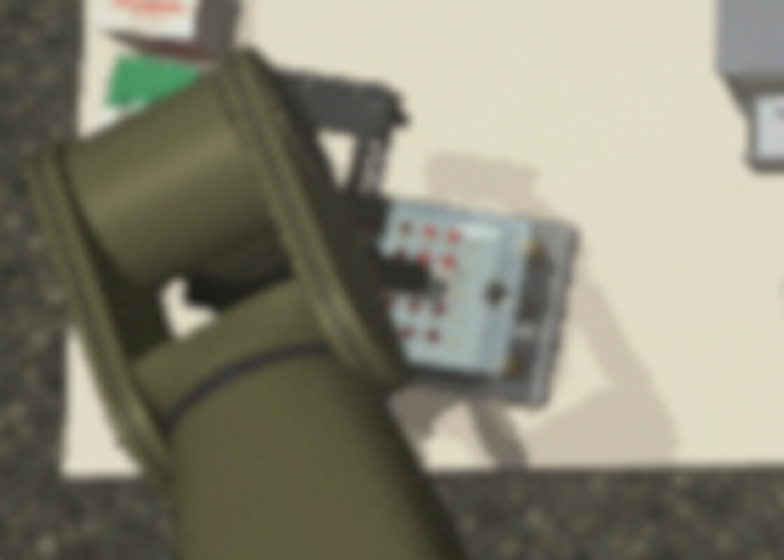

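Scene: the plate is held level over the filler, with holes at crop (157,375) and (397,241). Top: the right-hand hole is at crop (497,292), the rest hidden by the arm. I measure the posts in the first scene picture for an offset within the same camera.

```bash
python3 - <<'E'
from h import *
s=cv2.imread("pics/scene0.png")[275:375,105:225]; a=cv2.resize(s,None,fx=5,fy=5,interpolation=cv2.INTER_CUBIC)
for x,y in ((.075,0),(-.075,0)):
    c,sn=np.cos(np.radians(79.75)),np.sin(np.radians(79.75))
    P=np.array([.447+x*c,.292+x*sn,.075]); p=(proj("scene",P)+.5-[105,275])*5; print(p)
    cv2.circle(a,tuple(int(v) for v in p),3,(0,0,255),1)
cv2.imwrite("pics/f0.png",a)
L=np.array([157.5,375.5])/3.5-.5+[80,200]; R=np.array([397.5,241.5])/3.5-.5+[80,200]
for z in(.112,.106):
    A,B=ray("scene",L,z),ray("scene",R,z); d=A-B
    print(z,A,B,(A+B)/2,np.linalg.norm(d),np.degrees(np.arctan2(d[1],d[0])))
    T=ray("top",np.array([497.5,292.5])/5.6-.5+[80,150],z); print("top right hole",T, "centre",T+.075*np.array([c,sn,0]))
E
```

```text
[111.80946265 232.60629059]
[444.55915592  37.30525753]
0.112 [0.45786066 0.36435748 0.112     ] [0.43112876 0.21646779 0.112     ] [0.44449471 0.29041264 0.112     ] 0.15028623705440208 79.7540939129416
top right hole [0.43315681 0.21545263 0.112     ] centre [0.44650258 0.28925569 0.112     ]
0.106 [0.46381989 0.36148834 0.106     ] [0.43675396 0.21175067 0.106     ] [0.45028693 0.28661951 0.106     ] 0.15216417841512403 79.75409391294161
top right hole [0.433988   0.21678385 0.106     ] centre [0.44733377 0.2905869  0.106     ]
```

View pics/f0.png

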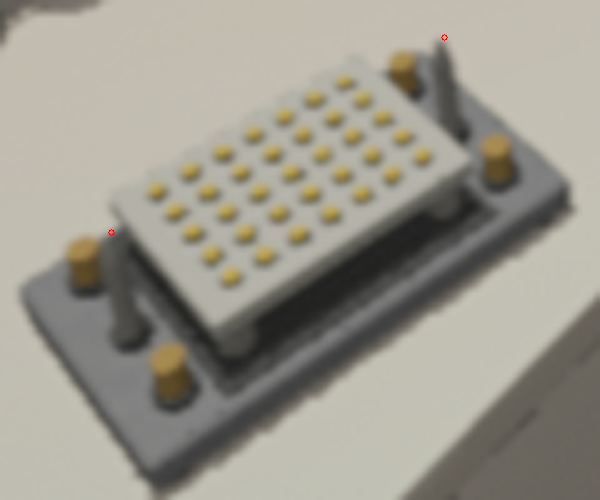

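Posts: tips at about (117,229) and (441,40), within a pixel of the predicted (112,233) and (445,37), so the filler pose holds. The plate sits about 2 mm toward −y. I correct that and lower onto the posts.

Call:
play_rows(travel=[[2, 1, 0], [0, 0, 8], [0, 0, 8], [0, 0, 5], [0, 0, 4], [0, 0, 4], [0, 0, 3], [0, 0, 0], [0, 0, 0]], twist=[0, 0, 0, 0, 0, 0, 0, 0, 0])

```text
clock: 9.8
tcp_pos: [0.4474, 0.2942, 0.1098]
orientation: [0.0, 0.767, 0.641, 0.0]
force: [0.1, -1.2, -2.7]
width: 0.187
gripper_force: 30.0
```

Call:
play_rows(travel=[[0, 0, 3], [0, 0, 3], [0, 0, 3], [0, 0, 3], [0, 0, 3], [0, 0, 0], [0, 0, 0]], twist=[0, 0, 0, 0, 0, 0, 0])

```text
clock: 10.5
tcp_pos: [0.4476, 0.2944, 0.0945]
orientation: [0.0, 0.767, 0.641, 0.001]
force: [2.6, 2.2, -5.0]
width: 0.192
gripper_force: 30.0
```

Call:
play_rows(travel=[[1, 0.7, 0], [0, 0, 2], [0, 0, 2], [0, 0, 2], [0, 0, 2], [0, 0, 0], [0, 0, 0]], twist=[0, 0, 0, 0, 0, 0, 0])

```text
clock: 11.2
tcp_pos: [0.4478, 0.2947, 0.0875]
orientation: [-0.0, 0.767, 0.641, -0.001]
force: [-5.5, -2.5, 6.5]
width: 0.188
gripper_force: 30.0
```

Call:
play_rows(travel=[[-0.4, -0.5, 0], [0, 0, 2], [0, 0, 1.5], [0, 0, 1], [0, 0, 0], [0, 0, 0]], twist=[0, 0, 0, 0, 0, 0])

```text
clock: 11.8
tcp_pos: [0.4478, 0.2947, 0.0839]
orientation: [0.0, 0.767, 0.641, -0.0]
force: [-4.1, -3.6, 10.3]
width: 0.19
gripper_force: 30.0
```

Call:
play_rows(travel=[[-0.7, -0.4, 1], [0, 0, 1], [0, 0, 1], [0, 0, 0], [0, 0, 0]], twist=[0, 0, 0, 0, 0])

```text
clock: 12.3
tcp_pos: [0.4478, 0.2947, 0.0817]
orientation: [-0.0, 0.767, 0.641, 0.001]
force: [-4.2, -1.2, 9.4]
width: 0.186
gripper_force: 30.0
```

Call:
play_rows(travel=[[0, -0.4, 1], [0, 0, 0], [0, 0, 0]], twist=[0, 0, 0])

```text
clock: 12.6
tcp_pos: [0.4477, 0.2947, 0.0816]
orientation: [0.0, 0.767, 0.641, 0.001]
force: [-5.2, -2.9, 15.2]
width: 0.19
gripper_force: 30.0
```

Call:
play_rows(travel=[[0, 0, 1], [0, 0, 0], [0, 0, 0]], twist=[0, 0, 0])

```text
clock: 12.9
tcp_pos: [0.4478, 0.2947, 0.0816]
orientation: [0.0, 0.767, 0.641, 0.001]
force: [-8.2, -4.4, 21.5]
width: 0.191
gripper_force: 30.0
```

Call:
play_rows(travel=[[-0.5, -0.8, 0.8], [0, 0, 0], [0, 0, 0], [0, 0, 0], [0, 0, 0], [0, 0, 0], [0, 0, 0], [0, 0, 0], [0, 0, 0], [0, 0, 0], [0, 0, 0], [0, 0, 0]], twist=[0, 0, 0, 0, 0, 0, 0, 0, 0, 0, 0, 0])

```text
clock: 14.1
tcp_pos: [0.4478, 0.2948, 0.0816]
orientation: [0.0, 0.767, 0.641, 0.002]
force: [-6.9, -4.8, 21.8]
width: 0.189
gripper_force: 30.0
```

Call:
play_rows(travel=[[0, 0, 0], [0, 0, 0], [0, 0, 0], [0, 0, 0], [0, 0, 0], [0, 0, 0], [0, 0, 0], [0, 0, 0], [0, 0, 0], [0, 0, 0], [0, 0, 0], [0, 0, 0]], twist=[0, 0, 0, 0, 0, 0, 0, 0, 0, 0, 0, 0])

```text
clock: 15.3
tcp_pos: [0.4478, 0.2947, 0.0816]
orientation: [0.0, 0.767, 0.641, 0.002]
force: [-7.6, -3.8, 21.7]
width: 0.189
gripper_force: 30.0
```

```bash
python3 - <<'E'
from h import *
o=arm.get_obs(); print(o["tcp_pos"],o["force"],o["torque"],o["gripper_force"],o["clock"])
s=eyes.capture("scene")[200:370,80:280]; cv2.imwrite("pics/s3.png",cv2.resize(s,(700,595),interpolation=cv2.INTER_CUBIC))
E
```

```text
[0.44777523 0.29471396 0.08158605] [-7.60154508 -3.80851252 21.74594391] [-0.92046767  1.67610408  0.03860772] 29.99128371477127 15.3
```

View pics/s3.png

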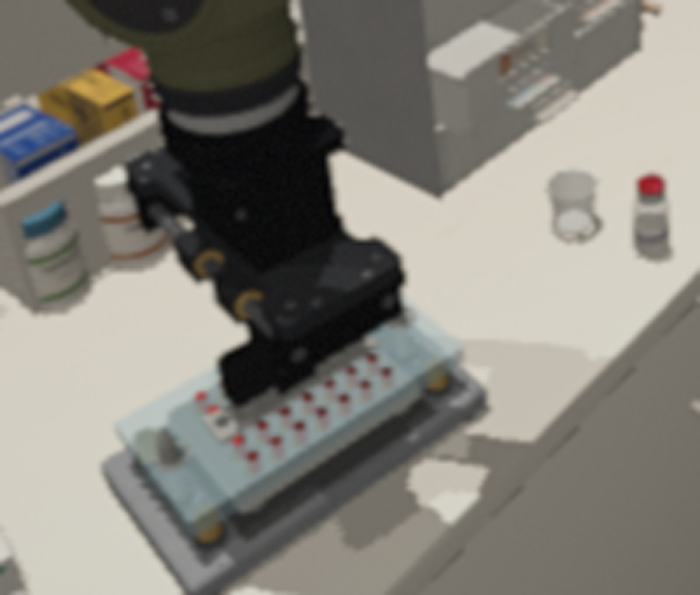

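The plate is threaded on both posts (left post through its hole at (160,445)) and rests on the brass screws. TCP z is 81.6 mm; the grasp was 41.6 mm above the underside, which puts the underside at 40 mm. It has been held over 2 s, and the cup and vial are unmoved.

```bash
python3 -c "
from h import *
print(ticket.sign_off())"
```

```text
the job is handed in; nothing more can be done
None
```

The job is handed in: the closing plate is threaded on both posts, pressed home on the stop screws at about 22 N measured on the tool, held for over 2 s, and the gripper is still holding it down; the cup and vial still stand where they were, and I did not check the jar again after gripping the plate.

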